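# Clamp a birdhouse to its pole with a U-bolt

### The arm

A 7-joint arm with a two-finger parallel gripper is mounted at the origin on the work surface. World frame = base frame: x ahead of the robot, y to its left, z up, the work surface at z = 0. Lengths are in m, angles in rad, forces in N, time in s.
With the tool pointing down it reaches from about 0.4 to 0.85 m from the base axis. Payload 6.9 kg.
Tool frame: the origin (TCP) lies between the finger pads; the fingertips stand 11 mm ahead of it and the grasp point (between the pads) lies 8 mm behind it (ctrl.tips_ahead is the distance from the TCP to the fingertips, in m); z points along the fingers, y is the line along which they close (so a half turn about z gives the same grasp; the last joint's range is limited). The gripper opens to 85 mm and grips with 20 to 120 N. Pads are 22 mm wide; open, the fingers measure 114 mm over their backs; the gripper's body (76 mm by 85 mm) begins 54 mm behind the grasp point. The pads swing forward as they close: fully open they stand 13 mm farther back than shut.
Start: joints at [1.274, 0.507, -0.238, 1.5, 0.126, 1.149, -0.155], TCP at [0.245, -0.575, 0.242] pointing down, gripper open.
Joint ranges: [-3.08, 3.08], [-0.24, 2.05], [-1.43, 1.35], [0, 2.5], [-1.52, 4.66], [0.17, 1.96], [-2.89, 2.89]. Speed limits (rad/s): [2.39, 2.39, 3.14, 3.14, 3.14, 3.14, 3.14].

### API

Orientations are given as a unit quaternion [x, y, z, w].
In Python, from cell import monitor, cams, order, ctrl gives the robot as it stands.
- The arm moves only by the tool carry_out, never from a script. Its argument "series" is a list of rows, each a list of 6 numbers: the shift along the tool's x, y, z in mm, then the turn, a rotation vector about the tool's x, y, z in rad. In form: [[x, y, z, rx, ry, rz], ...]. A call has exactly 10 rows; each row shifts and turns the commanded pose from where the row before left it, along the tool's axes as they then stand; what a row does not reach is not made up. A row lasts 1/10 s, in which the tool goes at most 50 mm and 8.59 degrees, less where a joint would pass 70% of its speed; a pose out of reach is approached as far as the arm can. A call is refused whole if a number of a shift passes 50 or a number of a turn 0.15, either way. A call with a gripper value outside its range is refused whole. "gripper" is the closure, from -1 (fully open) to 1 (shut), set as the call begins (left out, the last holds). The fingers move at their own pace and stop on an object; "grip_force" is the grip in N (left out, the last holds). Time passes only in rows, so rows that do not move let the fingers close, or fill a call up. It gives the time, the measured TCP pose, the force, the opening and the grip force at its end, in the units of the state.
- monitor.state(): the state, without advancing time (a new reading comes with each control period).
- cams.camera(name): name is "scene" or "top" or "wrist"; returns a dict with "img" (400x640x3 uint8, red, green, blue), "fx", "fy", "cx", "cy" (pixels), "k1" (the pictures are not rectified: a ray, as slopes to the right and down, at radius r is drawn at 1 + k1 r^2 times it, then the intrinsics apply), "R" (3x3) and "t" (3): a world point X has camera coordinates R X + t. Camera axes: x right, y down, z forward; pixel columns grow to the right and rows downward; lengths in m; the calibration is good to about 2 mm. A picture is of the moment at which its call begins. There is no depth.
- order.hand_in(): hands the job in; it is judged then, once.
The state is a dict: "time": time; "joint_pos": joint angles; "qvel": joint speeds; "effort": joint torques, N m; "tcp_pos": TCP position; "eef_rot": TCP orientation; "contact_force": force on the tool from outside, world axes, zero at the start; "moment": the same for the moment, N m; "gripper_width": finger opening in m; "grip_force": force on a finger pad.
Only numpy, scipy, OpenCV 4.12 (cv2) and the standard library are available. Lean on these libraries where they do the work, as an engineer would, in place of code of your own. Each camera call takes 0.05 s, during which the arm holds its last target. There are 200 camera calls.

### The job

Mount the birdhouse on its pole: first slide the loose pole along its saddles until its end butts against the bracket's end stop. Then lift the large U-bolt out of its wooden block, pass it over the pole with one leg on each side, feel along the clamp plate under the pole for its two holes, put both legs through and press the U-bolt fully home until its bow sits on the pole, then let go, with the pole still against the stop. Never press with more than 30 N, and leave the other things on the bench where they are.

Things in the scene. Friction and masses are not known exactly. Their poses are not given: they have to be found in the camera images.
- bracket: Galvanised bracket on the upward back of the fixed birdhouse (115 mm high, roof 130). Origin: centre of its foot on the house. x across the pole, y along the pole towards its free tail, z up. Two V saddles at y = -52 and +52 mm carry the pole; the seated pole's axis is at x = 0, z = +80 mm. A wooden V rest beyond the house, at about y = +200 mm, carries the tail.
- slot_start (a point): Fixed point on the bracket's centre line (bracket y = -17 mm), level with the clamp plate's upper face, 46 mm above the foot. The aluminium plate, 100 x 64 x 4 mm, lies under the pole, screwed down through slots: its two 11 mm holes, at x = -22.5 and +22.5 mm, lie 4 to 30 mm from here along +y, unmeasured: see or feel for them. Rubber strips under the holes grip the legs: 3 to 8 N to push on.
- pole: Loose green-painted aluminium tube, 34 mm diameter, 360 mm long, 0.3 to 0.5 kg, lying in the saddles, drawn out 20 to 47 mm from the stop. Origin at its middle on the axis, y along it towards the tail (bare metal sleeve). Slides with some 2 to 5 N.
- pole_end (a point): Centre of the pole's house-side end face, the one that goes against the stop.
- pole_tail (a point): Centre of the pole's free end face (metal-sleeved tail), 195 mm above the bench, open to be pushed; the pole can also be grasped across.
- stop: Upright steel end stop tab of the bracket, 44 mm wide, its top 100 mm above the foot; its face towards the pole is at bracket y = -105 mm. Origin same as the bracket's.
- ubolt: Large loose steel U-bolt, 0.1 kg, legs down. 8 mm bar, legs 45 mm apart, 53 mm over the outside. Origin: centre of the round bow, x from leg to leg, z up to the crown. Crown top 26.5 mm above it, flat leg tips 66 mm below. Grip across x over both legs near the origin. Stands 36 mm deep in its block, may lean 0.05 rad. Home: origin 78.5 mm above the bracket foot, x across the pole.
- ubolt_tips (a point): Point midway between the two leg tips of the large U-bolt (ends of the legs, on their centre lines).
- block: Pale wooden stock block, fixed, 82 x 54 x 48 mm, with two 36 mm deep holes holding the large U-bolt. Origin under its centre, x from hole to hole. Changes places with the other block.
- ubolt_small: Bystander: smaller loose U-bolt, 6 mm bar, legs 32 mm apart, crown top 19 mm above its origin (bow centre), legs 60 mm below. Does not fit; leave it.
- block_small: Darker wooden block, fixed, 82 x 54 x 48 mm, holding the small U-bolt. Origin under its centre.
- wrench: Bystander: steel spanner, 160 mm, lying along its x. Leave it.
- screw_jar: Bystander: glass jar, blue lid, 68 mm diameter, 85 mm high. Origin under its centre.
- glue: Bystander: yellow glue bottle, orange cap, 60 mm diameter, 150 mm high. Origin under its centre.
- twig: Bystander: forked dark branch, 230 mm long, 16 mm thick, lying along its x.
- shingle: Bystander: cedar shingle, 110 x 60 x 8 mm, lying flat.
- tape_measure: Bystander: yellow tape measure, 66 x 36 x 60 mm, standing on its edge.

How it is judged:
On the way, in this order (a step that is already met when the one before it is completed fails the run):
1. the pole lies in its saddles with its end against the stop (within 4 mm) (y of pole_end in the frame of bracket between -0.109 and -0.101 m and x of pole_end in the frame of bracket between -0.004 and 0.004 m and z of pole_end in the frame of bracket between 0.076 and 0.084 m and angle between the y axis of pole and the y axis of bracket, either way round below 0.04 rad), for 0.2 s.
2. the U-bolt stands astride the pole with both leg tips through and below the clamp plate (x of ubolt in the frame of bracket between -0.005 and 0.005 m and y of ubolt_tips in the frame of bracket between -0.018 and 0.018 m and angle between the x axis of ubolt and the x axis of bracket, either way round below 0.15 rad and angle between the z axis of ubolt and the z axis of bracket, either way round below 0.15 rad and z of ubolt in the frame of bracket between 0.07 and 0.102 m), for 0.1 s.
At the end, for the whole second after the job is handed in: The pole lies in the saddles, its end within 4 mm of the stop; the U-bolt is astride it, upright within 0.15 rad, both legs through the clamp plate, its bow down on the pole within 2.5 mm; both at rest and let go (all of step 1 and x of ubolt in the frame of bracket between -0.005 and 0.005 m and y of ubolt_tips in the frame of bracket between -0.018 and 0.018 m and angle between the x axis of ubolt and the x axis of bracket, either way round below 0.15 rad and angle between the z axis of ubolt and the z axis of bracket, either way round below 0.15 rad and z of ubolt in the frame of bracket between 0.074 and 0.081 m and linear speed of each of ubolt, pole below 0.02 m/s); the robot touches nothing.
It fails at once if the U-bolt pressed on the bracket or its clamp plate with more than 30 N (contact force between ubolt and bracket above 30 N).
It fails at once if the U-bolt pressed on the thin pole with more than 30 N (contact force between ubolt and pole above 30 N).
It fails at once if the pole rammed against the end stop with more than 30 N (contact force between pole and stop above 30 N).
It fails at once if the small U-bolt, spanner, jar, glue, branch, shingle or tape measure moved more than 30 mm (distance of any of ubolt_small, wrench, screw_jar, glue, twig, shingle, tape_measure from where it was at the start of the episode above 0.03 m).
It also fails if it takes over 67 s, if anything falls off the work surface, if the arm or the gripper's body presses on something with over 40 N, if the wrist force passes 120 N, or if a joint passes its speed limit or range.

## Working session

There is one attempt and no reset: what is moved stays moved. The work goes in short steps, Python scripts to look and compute and a tool call to move; the robot and the scene stay as the last step left them, time stands still between calls to the robot, and variables do not carry over. Pictures are saved under pics/ and viewed, at most 10 in all, crops included, and the job is handed in when it is done.

Besides the shell and the picture viewer there is one more tool, called after ">>>" as a command line: name --pt "numbers of a row" for each row, then --argument value for the rest. carry_out: Moves the arm, as the interface text tells. Its arguments: {"type":"object","properties":{"series":{"type":"array","items":{"type":"array","items":{"type":"number"}}},"gripper":{"type":"number"},"grip_force":{"type":"number"}},"required":["series"]}

```bash
ls; mkdir -p pics
cat > h.py <<'E'
import numpy as np, cv2
from scipy.spatial.transform import Rotation as Ro
from cell import monitor, cams, order, ctrl
import pickle
def snap(name,fn):
    c=cams.camera(name); pickle.dump(c,open(f'pics/{fn}.pkl','wb'))
    cv2.imwrite(f'pics/{fn}.png',c['img'][:,:,::-1]); return c
def load(fn): return pickle.load(open(f'pics/{fn}.pkl','rb'))
def ray(c,uv):
    d=np.array([(uv[0]-c['cx'])/c['fx'],(uv[1]-c['cy'])/c['fy']]); s=d.copy()
    for _ in range(20): s=d/(1+c['k1']*(s@s))
    R=np.array(c['R']);t=np.array(c['t'])
    v=R.T@np.array([s[0],s[1],1.]); return -R.T@t, v/np.linalg.norm(v)
def proj(c,X):
    p=np.array(c['R'])@np.array(X)+np.array(c['t']); s=p[:2]/p[2]; s=s*(1+c['k1']*(s@s))
    return np.array([c['fx']*s[0]+c['cx'],c['fy']*s[1]+c['cy']])
def onz(c,uv,z):
    o,v=ray(c,uv); return o+v*(z-o[2])/v[2]
def tri(obs):
    A=np.zeros((3,3));b=np.zeros(3);L=[]
    for c,uv in obs:
        o,v=ray(c,uv);P=np.eye(3)-np.outer(v,v);A+=P;b+=P@o
    X=np.linalg.solve(A,b)
    return X,[np.round(proj(c,X)-uv,1) for c,uv in obs]
E
python3 - <<'E'
from h import *
s=monitor.state();print({k:np.round(v,3) for k,v in s.items()}, ctrl.tips_ahead)
ims=[]
for n in('scene','top','wrist'):
    c=snap(n,n+'0');print(n,np.round(-np.array(c['R']).T@c['t'],3),np.round(c['R'],2).tolist(),c['fx'],c['k1'])
E
```

```text
pics
{'time': np.float64(0.0), 'joint_pos': array([ 1.274,  0.508, -0.238,  1.501,  0.126,  1.149, -0.155]), 'qvel': array([-0.001, -0.   ,  0.001, -0.001,  0.001,  0.002,  0.001]), 'effort': array([ 1.0000e-03, -6.2061e+01, -2.1860e+00, -2.4967e+01,  1.3000e-02,
        1.2000e-02,  0.0000e+00]), 'tcp_pos': array([ 0.245, -0.575,  0.241]), 'eef_rot': array([ 0.98 ,  0.2  , -0.   , -0.001]), 'contact_force': array([-0.234, -0.125,  0.016]), 'moment': array([-0.028,  0.009, -0.086]), 'grip_force': np.float64(0.0), 'gripper_width': np.float64(0.085)} 0.011
scene [1.11  0.592 0.638] [[-0.72, 0.69, -0.01], [0.39, 0.39, -0.83], [-0.57, -0.61, -0.55]] 369.1635723103455 -0.045442671697318214
top [0.37  0.032 1.301] [[0.03, -1.0, 0.0], [-0.98, -0.03, -0.18], [0.18, 0.0, -0.98]] 493.77679501104325 -0.09670348425725986
wrist [ 0.316 -0.544  0.373] [[0.39, -0.92, -0.0], [-0.88, -0.37, 0.3], [-0.28, -0.12, -0.95]] 275.6607706326446 -0.0400852986995267
```

View pics/scene0.png

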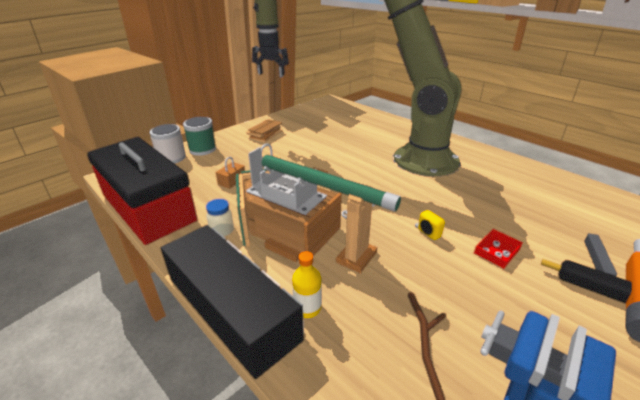

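View pics/top0.png

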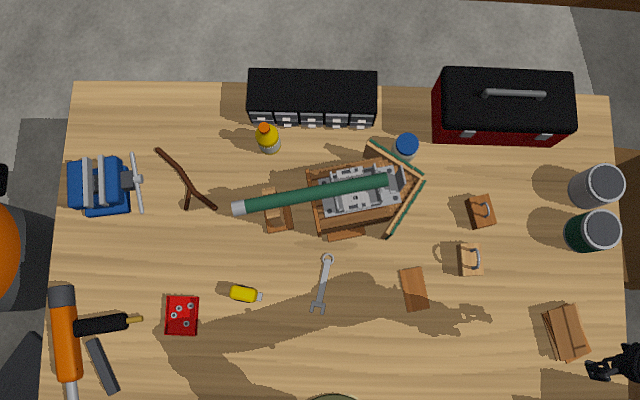

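The scene view shows the pole (tail ≈(390,200)), the bracket (≈(285,185)) and the blocks (≈(230,172)). In the top view the tail is ≈(238,208), the pole end ≈(388,180) and the pale block with the large U-bolt ≈(470,258). The dark block is at ≈(482,212). I'll enlarge these areas.

Run:
```python
import cv2,numpy as np
t=cv2.imread('pics/top0.png')
a=cv2.resize(t[130:280,225:425],(800,600),interpolation=cv2.INTER_CUBIC)
cv2.imwrite('pics/c1.png',a)
s=cv2.imread('pics/scene0.png')
b=cv2.resize(s[130:230,205:405],(800,400),interpolation=cv2.INTER_CUBIC)
c=cv2.resize(t[190:280,440:510],(467,600),interpolation=cv2.INTER_CUBIC)  #6.667x
cv2.imwrite('pics/c2.png',b); cv2.imwrite('pics/c3.png',c)
```

```text
(no output)
```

View pics/c1.png

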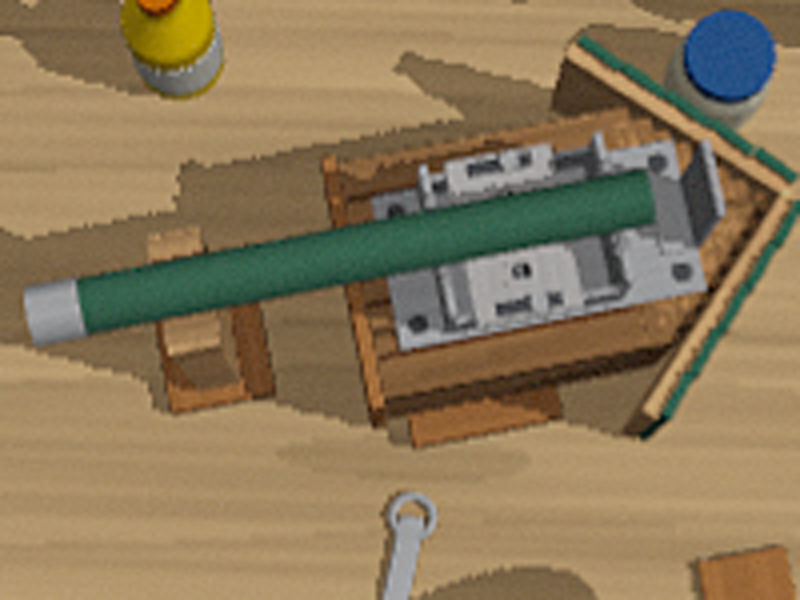

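View pics/c2.png

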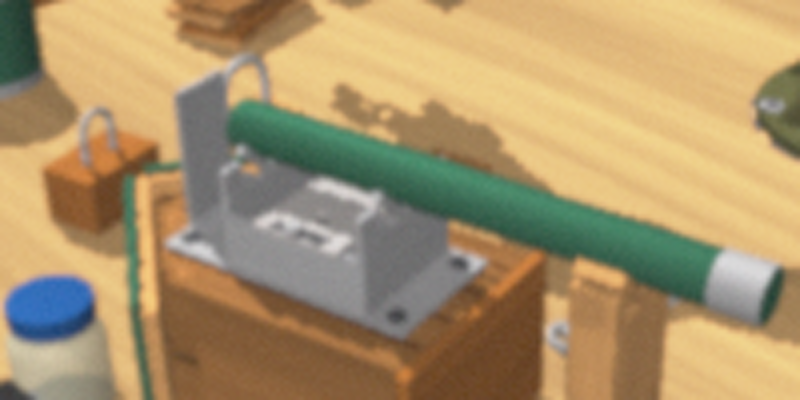

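```bash
cat > m1.py <<'E'
from h import *
T=load('top0');S=load('scene0')
def t(x,y): return np.array([225+x/4-.375,130+y/4-.375])
def s(x,y): return np.array([205+x/4-.375,130+y/4-.375])
def sh(n,X): print(n,np.round(X,4))
# pole axis
a=onz(T,t(80,306),.195);b=onz(T,t(640,199),.195);sh('a',a);sh('b',b)
d=(a-b)/np.linalg.norm(a-b);sh('dir',d);print('yaw of y axis',np.arctan2(d[1],d[0]))
X,r=tri([(T,t(33,313)),(S,s(763,295))]);sh('tail',X);print(r)
for p in [(372,198),(400,350),(706,290),(672,140)]: sh('foot',onz(T,t(*p),.117))
for p in [(165,242),(405,337),(488,262)]: sh('footS',onz(S,s(*p),.117))
sh('stoptop',onz(T,t(712,143),.215));sh('stoptop',onz(T,t(722,212),.215))
sh('stopS',onz(S,s(175,97),.215));sh('stopS',onz(S,s(228,72),.215))
sh('hole',onz(T,t(521,270),.161))
for p in[(514,305),(556,297),(485,168),(525,158)]: sh('slot',onz(T,t(*p),.161))
E
python3 m1.py
```

```text
a [0.5578 0.2191 0.195 ]
b [ 0.6293 -0.0994  0.195 ]
dir [-0.2189  0.9757  0.    ]
yaw of y axis 1.7914714774032026
tail [0.5535 0.245  0.1951]
[array([ 0.4, -0.2]), array([0.5, 0. ])]
foot [0.6434 0.0563 0.117 ]
foot [0.5495 0.0364 0.117 ]
foot [ 0.5917 -0.1495  0.117 ]
foot [ 0.6856 -0.1284  0.117 ]
footS [ 0.6844 -0.1283  0.117 ]
footS [0.6428 0.06   0.117 ]
footS [0.5506 0.0376 0.117 ]
stoptop [ 0.6585 -0.1379  0.215 ]
stoptop [ 0.6185 -0.1435  0.215 ]
stopS [ 0.6625 -0.1293  0.215 ]
stopS [ 0.6174 -0.1342  0.215 ]
hole [ 0.5924 -0.0336  0.161 ]
slot [ 0.5714 -0.0298  0.161 ]
slot [ 0.5768 -0.0544  0.161 ]
slot [ 0.6535 -0.0111  0.161 ]
slot [ 0.6603 -0.0348  0.161 ]
```

View pics/c3.png

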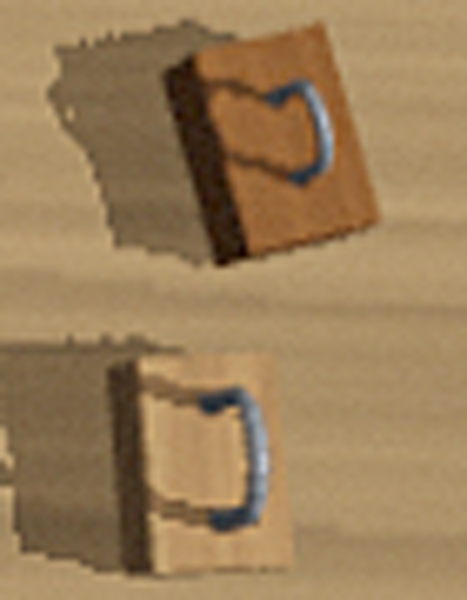

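```bash
cat >> h.py <<'E'
B0=np.array([.6176,-.0461,.115]);TH=1.793
def R2(th): # tool rot with x heading th, z down
    return np.array([[np.cos(th),np.sin(th),0],[np.sin(th),-np.cos(th),0],[0,0,-1.]])
def delta(pos,th,frompos=None):
    s=monitor.state();R=Ro.from_quat(s['eef_rot']).as_matrix()
    p=s['tcp_pos'] if frompos is None else frompos
    print('delta tool mm',np.round(R.T@(np.array(pos)-p)*1e3,1),'rotvec',np.round(Ro.from_matrix(R.T@R2(th)).as_rotvec(),3))
    print('delta in final-frame mm',np.round(R2(th).T@(np.array(pos)-p)*1e3,1))
def br(X): # world->bracket
    d=np.array(X)-B0;c,s=np.cos(TH-np.pi/2),np.sin(TH-np.pi/2)
    return np.array([c*d[0]+s*d[1],-s*d[0]+c*d[1],d[2]])
def wb(p):
    c,s=np.cos(TH-np.pi/2),np.sin(TH-np.pi/2)
    return B0+np.array([c*p[0]-s*p[1],s*p[0]+c*p[1],p[2]])
E
python3 - <<'E'
from h import *
T=load('top0')
def t(x,y): return np.array([440+x/6.667-.425,190+y/6.667-.425])
P=[onz(T,t(*p),.048) for p in[(143,352),(275,352),(293,570),(155,573)]]
print(np.round(P,4),np.round(np.mean(P,0),4))
print('crown',onz(T,t(262,460),.1),'legs',onz(T,t(210,402),.05),onz(T,t(222,522),.05))
c=np.mean(P,0)
delta([c[0],c[1],.30],TH); delta([.25,-.5,.3],TH)
print('pushpt',wb([0,.32,.08]))
E
```

```text
[[ 0.504  -0.3149  0.048 ]
 [ 0.5052 -0.3666  0.048 ]
 [ 0.4218 -0.3718  0.048 ]
 [ 0.4196 -0.3182  0.048 ]] [ 0.4626 -0.3429  0.048 ]
crown [ 0.45962759 -0.3442842   0.1       ] legs [ 0.48513992 -0.34010894  0.05      ] [ 0.43937153 -0.34392342  0.05      ]
delta tool mm [ 291.3 -127.9  -58.2] rotvec [-1.00e-03 -1.00e-03 -1.39e+00]
delta in final-frame mm [178.1 263.6 -58.4]
delta tool mm [ 34.1 -66.7 -58.3] rotvec [-1.00e-03 -1.00e-03 -1.39e+00]
delta in final-frame mm [ 71.7  21.5 -58.4]
pushpt [0.54707851 0.26603254 0.195     ]
```

```bash
cat >> h.py <<'E'
def plan(pos,th,n=10,frompos=None):
    s=monitor.state();R=Ro.from_quat(s['eef_rot']).as_matrix()
    p=s['tcp_pos'] if frompos is None else np.array(frompos)
    rv=Ro.from_matrix(R.T@R2(th)).as_rotvec()/n; d=(np.array(pos)-p)/n
    for i in range(n):
        print(np.round(R.T@d*1e3).astype(int).tolist(),end=' '); R=R@Ro.from_rotvec(rv).as_matrix()
    print('turn/row',np.round(rv,4))
E
python3 - <<'E'
from h import *
plan([.46,-.34,.30],TH)
E
```

```text
[29, -13, -6] [31, -9, -6] [31, -5, -6] [32, 0, -6] [32, 4, -6] [31, 8, -6] [29, 13, -6] [27, 17, -6] [25, 20, -6] [22, 23, -6] turn/row [-1.00e-04 -1.00e-04 -1.39e-01]
```

>>> carry_out --pt "29 -13 -6 0 0 -0.139" --pt "31 -9 -6 0 0 -0.139" --pt "31 -5 -6 0 0 -0.139" --pt "32 0 -6 0 0 -0.139" --pt "32 4 -6 0 0 -0.139" --pt "31 8 -6 0 0 -0.139" --pt "29 13 -6 0 0 -0.139" --pt "27 17 -6 0 0 -0.139" --pt "25 20 -6 0 0 -0.139" --pt "22 23 -6 0 0 -0.139" --gripper 1

```text
time: 1.15
tcp_pos: [0.4609, -0.3383, 0.3023]
eef_rot: [0.622, 0.783, -0.0, -0.0]
contact_force: [0.5, -0.2, 0.1]
gripper_width: 0.0001
grip_force: 0.0
```

Run:
```python
from h import *
c=snap('wrist','w1');s=monitor.state();print(s['time'],s['tcp_pos'],s['eef_rot'],s['gripper_width'])
print(proj(c,[.46,-.342,.08]),proj(c,[.46,-.342,.048]))
plan(wb([0,.34,.08+.15]),TH)
```

```text
1.2 [ 0.4652632  -0.33270557  0.30373103] [6.16204108e-01 7.87582985e-01 2.22038681e-03 7.80602866e-04] 0.0001552834448437959
[318.95029749 176.6353188 ] [319.09898406 171.62007024]
[58, 22, -4] [58, 22, -4] [58, 22, -4] [58, 22, -4] [58, 22, -4] [58, 22, -4] [58, 22, -4] [58, 22, -4] [59, 21, -4] [59, 21, -4] turn/row [ 0.0004 -0.0002  0.0021]
```

View pics/w1.png

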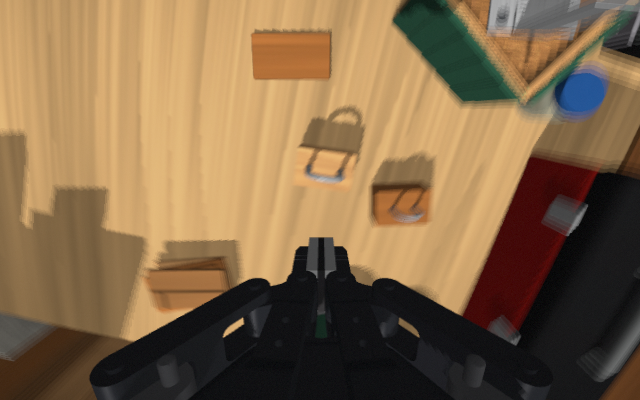

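The wrist view is motion-blurred. The pale block with the large U-bolt is at ≈(327,165) and the dark block at ≈(402,205), so I'll re-measure when I come back. Next is the pole tail.

>>> carry_out --pt "45 17 -3 0 0 0" --pt "45 17 -3 0 0 0" --pt "45 17 -3 0 0 0" --pt "45 17 -3 0 0 0" --pt "45 17 -3 0 0 0" --pt "45 17 -3 0 0 0" --pt "45 17 -3 0 0 0" --pt "45 17 0 0 0 0" --pt "45 17 0 0 0 0" --pt "45 17 0 0 0 0"

```text
time: 2.2
tcp_pos: [0.527, 0.1385, 0.3232]
eef_rot: [0.625, 0.781, -0.0, 0.0]
contact_force: [0.5, -0.9, 0.3]
gripper_width: 0.0001
grip_force: 0.0
```

Run:
```python
from h import *
s=monitor.state();print(s['time'],s['tcp_pos'],br(s['tcp_pos']),s['eef_rot'])
delta(wb([0,.34,.08+.15]),TH)
```

```text
2.2 [0.52703326 0.13853836 0.32315935] [-0.04764955  0.20005794  0.20815935] [ 6.24945096e-01  7.80668677e-01 -1.81528028e-04  1.00307508e-04]
delta tool mm [140.   47.4 -21.9] rotvec [-0.     0.    -0.002]
delta in final-frame mm [139.9  47.6 -21.8]
```

>>> carry_out --pt "40 15 0 0 0 0" --pt "40 15 0 0 0 0" --pt "40 10 10 0 0 0" --pt "5 0 25 0 0 0" --pt "0 0 30 0 0 0" --pt "0 0 30 0 0 0" --pt "0 0 25 0 0 0" --pt "0 0 10 0 0 0" --pt "0 0 0 0 0 0" --pt "0 0 0 0 0 0"

```text
time: 3.2
tcp_pos: [0.539, 0.2681, 0.1943]
eef_rot: [0.625, 0.781, 0.001, 0.0]
contact_force: [0.9, -0.2, 0.4]
gripper_width: -0.0001
grip_force: 0.0
```

Run:
```python
from h import *
s=monitor.state();print(s['time'],br(s['tcp_pos']))
delta(wb([0,.315,.077]),TH)
snap('wrist','w2');T=snap('scene','s2')
for b in [(0,.298,.08)]: print(proj(load('w2'),wb(b)))
```

```text
3.2 [-0.00744387  0.32383268  0.07925428]
delta tool mm [-8.8  7.4  2.3] rotvec [ 0.001 -0.001 -0.001]
delta in final-frame mm [-8.8  7.4  2.3]
[332.52622592 303.12244807]
```

View pics/w2.png

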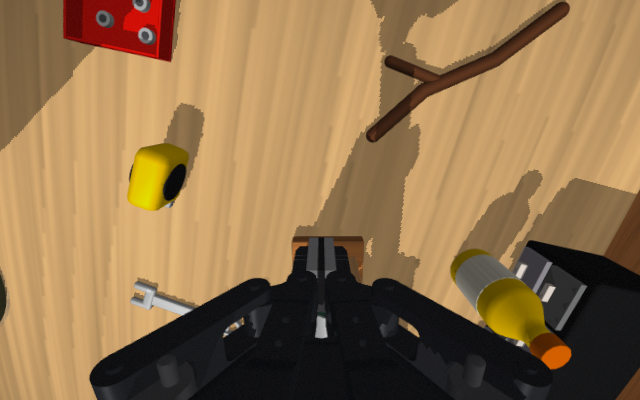

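The wrist view shows the finger pair at ≈(320,250) beyond the pole tail, which the fingers hide. Glue and tape measure are clear. Pushing now.

>>> carry_out --pt "0 7 2 0 0 0" --pt "-5 0 0 0 0 0" --pt "-6 0 0 0 0 0" --pt "-6 0 0 0 0 0" --pt "-6 0 0 0 0 0" --pt "-6 0 0 0 0 0" --pt "-6 0 0 0 0 0" --pt "-5 0 0 0 0 0" --pt "-4 0 0 0 0 0" --pt "-2 0 0 0 0 0"

```text
time: 4.3
tcp_pos: [0.5556, 0.2254, 0.1915]
eef_rot: [0.624, 0.781, 0.001, -0.001]
contact_force: [0.9, 8.6, -1.8]
gripper_width: -0.0001
grip_force: 4.4
```

```bash
cat > st.py <<'E'
from h import *
s=monitor.state();print(round(s['time'],2),'br',np.round(br(s['tcp_pos'])*1e3,1),'F tool',np.round(R2(TH).T@s['contact_force'],1),'M',np.round(s['moment'],2),'w',round(s['gripper_width'],4),round(float(s['grip_force']),1), 'rv',np.round(Ro.from_matrix(R2(TH).T@Ro.from_quat(s['eef_rot']).as_matrix()).as_rotvec(),3))
E
python3 st.py
```

```text
4.3 br [ -0.7 278.5  76.5] F tool [8.2 2.8 1.8] M [ 1.85 -0.02  0.06] w -0.0001 4.4 rv [-0.001  0.002 -0.   ]
```

>>> carry_out --pt "-1 0 0 0 0 0" --pt "-1 0 0 0 0 0" --pt "-1 0 0 0 0 0" --pt "-1 0 0 0 0 0" --pt "-1 0 0 0 0 0" --pt "-1 0 0 0 0 0" --pt "-1 0 0 0 0 0" --pt "-1 0 0 0 0 0" --pt "0 0 0 0 0 0" --pt "0 0 0 0 0 0"

```text
time: 5.3
tcp_pos: [0.5549, 0.2252, 0.1923]
eef_rot: [0.622, 0.783, 0.004, -0.004]
contact_force: [-4.1, 21.5, -1.3]
gripper_width: -0.0001
grip_force: 11.0
```

```bash
python3 st.py
```

```text
5.3 br [ -1.4 278.5  77.3] F tool [21.9  0.7  1.3] M [ 4.29  0.84 -0.02] w -0.0001 11.0 rv [-0.002  0.012 -0.007]
```

>>> carry_out --pt "3 0 0 0 0 0" --pt "3 0 0 0 0 0" --pt "3 0 0 0 0 0" --pt "5 0 -5 0 0 0" --pt "10 0 -20 0 0 0" --pt "10 0 -35 0 0 0" --pt "0 0 -40 0 0 0" --pt "0 0 -20 0 0 0" --pt "0 0 0 0 0 0" --pt "0 0 0 0 0 0"

```text
time: 6.3
tcp_pos: [0.5498, 0.249, 0.3111]
eef_rot: [0.625, 0.781, -0.0, 0.0]
contact_force: [-0.6, -0.5, -1.1]
gripper_width: -0.0001
grip_force: 0.0
```

```bash
python3 st.py
python3 - <<'E'
import sys
from h import *
T=snap('top','t3');S=snap('scene','s3')
a=cv2.resize(T['img'][150:225,225:425,::-1],(800,300),interpolation=cv2.INTER_CUBIC)
b=cv2.resize(S['img'][130:205,205:405,::-1],(800,300),interpolation=cv2.INTER_CUBIC)
cv2.imwrite('pics/c4.png',np.vstack([a,b]))
for n,c in(('T',T),('S',S)):
  for p in [(0,-.105,.08),(0,.255,.08),(0,.2675,.08)]: 
    q=proj(c,wb(p)); o=(225,150) if n=='T' else (205,130); print(n,p,np.round((q-o)*4))
E
```

```text
6.3 br [ -1.1 302.8 196.1] F tool [-0.4 -0.7  1.1] M [-0.01 -0.02 -0.02] w -0.0001 0.0 rv [ 0.    -0.001  0.001]
T (0, -0.105, 0.08) [723. 101.]
T (0, 0.255, 0.08) [108. 219.]
T (0, 0.2675, 0.08) [ 86. 223.]
S (0, -0.105, 0.08) [187. 103.]
S (0, 0.255, 0.08) [690. 268.]
S (0, 0.2675, 0.08) [711. 275.]
```

View pics/c4.png

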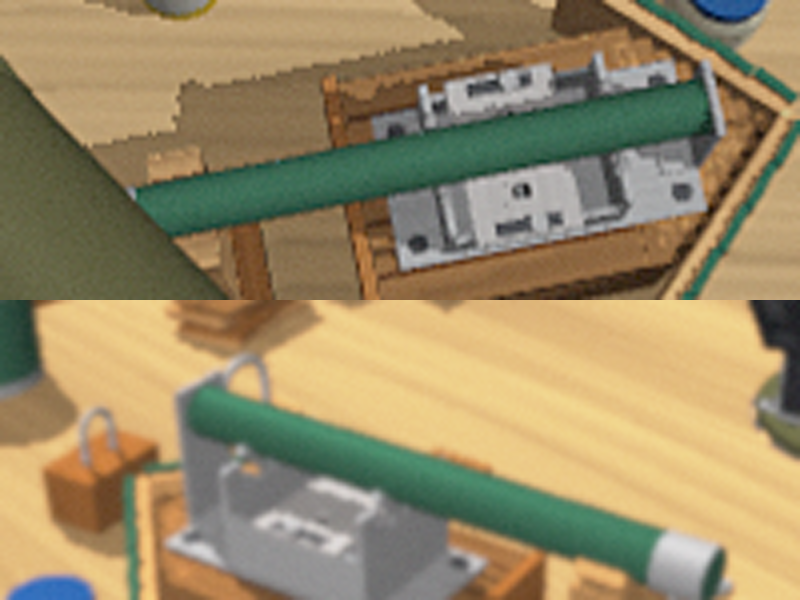

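Top crop: the pole end ≈(708,100) meets the stop face ≈(710,100). Scene crop: the end ≈(195,105) is against the tab and the tail centre is ≈(713,273). The pole is butted, and my bracket origin is about 12 mm short in y. One clamp-plate hole is visible at ≈(521,190) in the top crop. I'll look from above with the wrist camera.

>>> carry_out --pt "-37 -2 0 0 0 0" --pt "-37 -2 0 0 0 0" --pt "-37 -2 0 0 0 0" --pt "-37 -2 5 0 0 0" --pt "-37 -2 6 0 0 0" --pt "-37 -2 8 0 0 0" --pt "-37 -2 10 0 0 0" --pt "-37 -2 10 0 0 0" --pt "-30 -2 10 0 0 0" --pt "-7 0 2 0 0 0" --gripper -1

```text
time: 7.4
tcp_pos: [0.6044, -0.0847, 0.257]
eef_rot: [0.627, 0.779, -0.002, -0.001]
contact_force: [0.4, 0.0, 0.2]
gripper_width: 0.0856
grip_force: 0.0
```

>>> carry_out --pt "0 0 0 0 0 0" --pt "0 0 0 0 0 0" --pt "0 0 0 0 0 0" --pt "0 0 0 0 0 0" --pt "0 0 0 0 0 0" --pt "0 0 0 0 0 0" --pt "0 0 0 0 0 0" --pt "0 0 0 0 0 0" --pt "0 0 0 0 0 0" --pt "0 0 0 0 0 0"

```text
time: 8.4
tcp_pos: [0.6055, -0.079, 0.2603]
eef_rot: [0.624, 0.781, 0.0, -0.0]
contact_force: [-0.3, 0.4, -0.4]
gripper_width: 0.0855
grip_force: 0.0
```

```bash
python3 st.py
python3 - <<'E'
from h import *
c=snap('wrist','w4')
q=proj(c,wb((-.0225,.016,.046)));print(q)
x0,y0=int(q[0])-100,max(int(q[1])-75,0);print(x0,y0)
cv2.imwrite('pics/c5.png',cv2.resize(c['img'][y0:y0+150,x0:x0+200,::-1],(800,600),interpolation=cv2.INTER_CUBIC))
E
```

```text
8.4 br [-19.  -29.5 145.3] F tool [ 0.4 -0.2  0.4] M [0.03 0.02 0.02] w 0.0855 0.0 rv [0. 0. 0.]
[315.61392595 152.28997345]
215 77
```

View pics/c5.png

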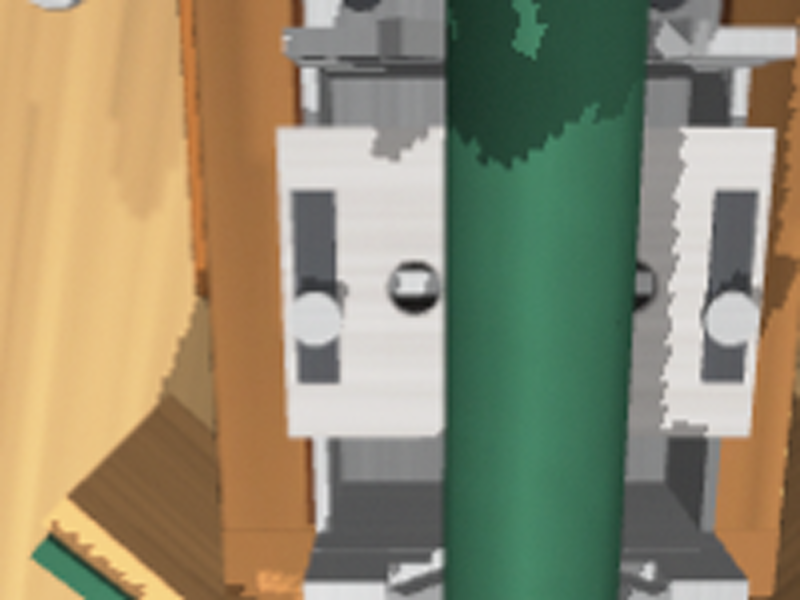

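The crop shows the left hole at ≈(414,287), the right hole partly hidden by the pole at ≈(635,287), and plate corners at (277,128), (776,128), (745,437), (290,437).

Run:
```python
from h import *
c=load('w4');f=lambda x,y:np.array([215+x/4-.375,77+y/4-.375])
for z in (.159,.161):
  print(z,'hole',np.round(br(onz(c,f(414,287),z))*1e3,1),'R',np.round(br(onz(c,f(633,287),z))*1e3,1))
P=[onz(c,f(*p),.161) for p in[(277,128),(776,128),(745,437),(290,437)]]
for p in P:print(np.round(br(p)*1e3,1))
print('c',np.round(br(np.mean(P,0))*1e3,1))
for y in(30,287,560): 
  e={30:(445,648),287:(445,635),560:(445,620)}[y]
  print('pole edges',[np.round(br(onz(c,f(x,y),.195))*1e3,1) for x in e])
T=load('t3')
plan([.462,-.342,.20],1.626)
delta([.462,-.342,.20],1.626)
```

```text
0.159 hole [-20.4  19.   44. ] R [25.5 19.  44. ]
0.161 hole [-20.4  19.2  46. ] R [25.1 19.3 46. ]
[-47.7  50.9  46. ]
[52.3 51.1 46. ]
[ 51.3 -13.   46. ]
[-47.3 -12.9  46. ]
c [ 2.1 19.  46. ]
pole edges [array([-14.8,  66. ,  80. ]), array([19.1, 66.1, 80. ])]
pole edges [array([-14.6,  23.5,  80. ]), array([19.1, 23.5, 80. ])]
pole edges [array([-14.3, -28.2,  80. ]), array([ 19.1, -28.3,  80. ])]
[-22, -20, 6] [-23, -19, 6] [-23, -19, 6] [-23, -19, 6] [-24, -18, 6] [-24, -18, 6] [-24, -17, 6] [-25, -17, 6] [-25, -17, 6] [-25, -16, 6] turn/row [ 0.     -0.      0.0167]
delta tool mm [-225.  -197.9   60.3] rotvec [ 0.    -0.     0.167]
delta in final-frame mm [-254.7 -157.9   60.3]
```

>>> carry_out --pt "-28 -20 -2 0 0 0.0167" --pt "-28 -19 0 0 0 0.0167" --pt "-28 -19 0 0 0 0.0167" --pt "-28 -19 0 0 0 0.0167" --pt "-28 -18 0 0 0 0.0167" --pt "-28 -18 0 0 0 0.0167" --pt "-28 -17 5 0 0 0.0167" --pt "-28 -17 15 0 0 0.0167" --pt "-28 -12 15 0 0 0.0167" --pt "-12 -3 7 0 0 0.0167"

```text
time: 9.45
tcp_pos: [0.4829, -0.3688, 0.2186]
eef_rot: [0.689, 0.724, -0.001, -0.001]
contact_force: [-0.5, -0.1, -0.1]
gripper_width: 0.0853
grip_force: 0.0
```

>>> carry_out --pt "0 0 0 0 0 0" --pt "0 0 0 0 0 0" --pt "0 0 0 0 0 0" --pt "0 0 0 0 0 0" --pt "0 0 0 0 0 0" --pt "0 0 0 0 0 0" --pt "0 0 0 0 0 0" --pt "0 0 0 0 0 0" --pt "0 0 0 0 0 0" --pt "0 0 0 0 0 0"

```text
time: 10.45
tcp_pos: [0.4854, -0.3652, 0.2202]
eef_rot: [0.687, 0.726, -0.0, -0.0]
contact_force: [-0.1, -0.5, -0.5]
gripper_width: 0.0857
grip_force: 0.0
```

Run:
```python
from h import *
s=monitor.state();print(s['time'],s['tcp_pos'])
c=snap('wrist','w5')
q=proj(c,(.462,-.342,.07));print(q)
x0,y0=int(q[0])-80,max(int(q[1])-60,0);print(x0,y0)
cv2.imwrite('pics/c6.png',cv2.resize(c['img'][y0:y0+120,x0:x0+160,::-1],(800,600),interpolation=cv2.INTER_CUBIC))
```

```text
10.45 [ 0.4854294  -0.36520403  0.22022945]
[298.70302099 165.97758636]
218 105
```

View pics/c6.png

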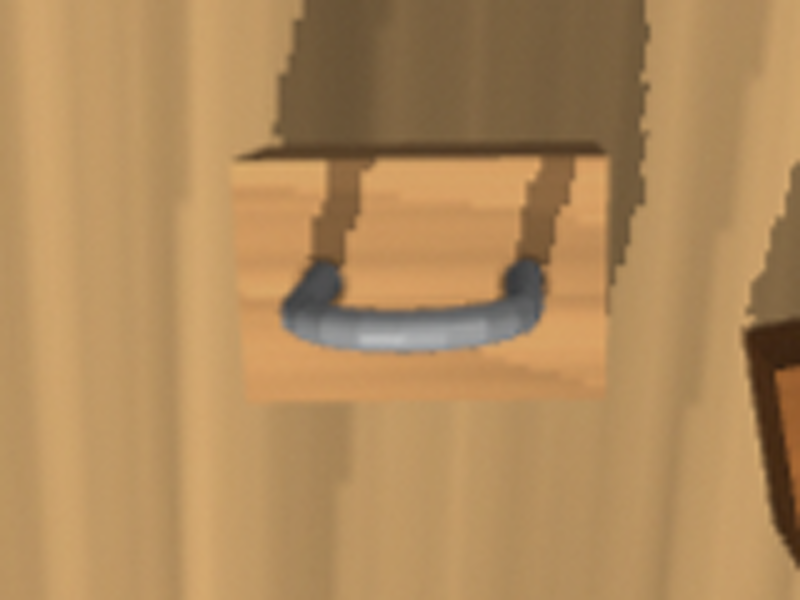

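The crop shows the block top corners (233,158), (607,157), (605,402), (247,403), the leg bases at ≈(327,275) and (523,273), and the crown centre at ≈(412,330).

Run:
```python
from h import *
c=load('w5');T=load('top0');S=load('scene0');f=lambda x,y:np.array([218+x/5-.4,105+y/5-.4])
t=lambda x,y: np.array([440+x/6.667-.425,190+y/6.667-.425])
P=[onz(c,f(*p),.048) for p in[(233,158),(607,157),(605,402),(247,403)]]
print(np.round(P,4),'c',np.mean(P,0),'yaw',[np.arctan2(*(P[1]-P[0])[1::-1]),np.arctan2(*(P[2]-P[3])[1::-1])])
a,b=onz(c,f(327,275),.048),onz(c,f(523,273),.048);print('legs',a,b,np.linalg.norm(a-b),'mid',(a+b)/2,np.arctan2(*(b-a)[1::-1]))
print('crown',tri([(c,f(412,330)),(T,t(260,460))]))
print('crown@.1',onz(c,f(412,330),.1035))
```

```text
[[ 0.4221 -0.3156  0.048 ]
 [ 0.5029 -0.3111  0.048 ]
 [ 0.5064 -0.3656  0.048 ]
 [ 0.425  -0.3703  0.048 ]] c [ 0.46411303 -0.34066593  0.048     ] yaw [np.float64(0.055698940655325206), np.float64(0.05696150458310383)]
legs [ 0.44285153 -0.34001939  0.048     ] [ 0.48615921 -0.33725149  0.048     ] 0.04339605079617201 mid [ 0.46450537 -0.33863544  0.048     ] 0.0638256059122703
crown (array([ 0.46257187, -0.34660693,  0.08230924]), [array([-1.8,  2.3]), array([-1. , -0.7])])
crown@.1 [ 0.46568589 -0.33976554  0.1035    ]
```

>>> carry_out --pt "13 -10 5 0 0 0" --pt "13 -10 10 0 0 0" --pt "0 0 20 0 0 0" --pt "0 0 25 0 0 0" --pt "0 0 25 0 0 0" --pt "0 0 25 0 0 0" --pt "0 0 20 0 0 0" --pt "0 0 12 0 0 0" --pt "0 0 8 0 0 0" --pt "0 0 0 0 0 0"

```text
time: 11.5
tcp_pos: [0.4639, -0.3401, 0.0697]
eef_rot: [0.687, 0.726, -0.0, -0.001]
contact_force: [-0.5, -0.2, -0.4]
gripper_width: 0.0854
grip_force: 0.0
```

>>> carry_out --pt "0 0 0 0 0 0" --pt "0 0 0 0 0 0" --pt "0 0 0 0 0 0" --pt "0 0 0 0 0 0" --pt "0 0 0 0 0 0" --pt "0 0 0 0 0 0" --pt "0 0 0 0 0 0" --pt "0 0 0 0 0 0" --pt "0 0 0 0 0 0" --pt "0 0 0 0 0 0" --gripper 1 --grip_force 50

```text
time: 12.5
tcp_pos: [0.4645, -0.3407, 0.0716]
eef_rot: [0.687, 0.726, -0.0, 0.001]
contact_force: [-0.8, 0.2, 5.4]
gripper_width: 0.0506
grip_force: 50.8
```

```bash
python3 st.py
python3 - <<'E'
from h import *
s=monitor.state();print(s['tcp_pos'],s['contact_force'])
E
```

```text
12.5 br [-214.3 -253.7  -43.4] F tool [ 0.3 -0.7 -5.4] M [ 0.09  0.17 -0.  ] w 0.0506 50.8 rv [-0.001 -0.002  0.167]
[ 0.46451879 -0.34074109  0.07156782] [-0.7867256   0.16300614  5.36141128]
```

>>> carry_out --pt "0 0 -8 0 0 0" --pt "0 0 -12 0 0 0" --pt "0 0 -20 0 0 0" --pt "0 0 -25 0 0 0" --pt "0 0 -30 0 0 0" --pt "0 0 -35 0 0 0" --pt "0 0 -35 0 0 0" --pt "0 0 -35 0 0 0" --pt "0 0 -30 0 0 0" --pt "0 0 -15 0 0 0"

```text
time: 13.5
tcp_pos: [0.4649, -0.3399, 0.3195]
eef_rot: [0.687, 0.726, 0.0, 0.002]
contact_force: [0.8, -0.7, -0.8]
gripper_width: 0.0504
grip_force: 52.1
```

```bash
python3 st.py
python3 - <<'E'
from h import *
c=snap('wrist','w6');S=snap('scene','s6')
s=monitor.state();p=s['tcp_pos'];print(p)
q=np.round(proj(S,p)).astype(int);print(q)
A=cv2.resize(c['img'][150:350,220:420,::-1],(400,400),interpolation=cv2.INTER_CUBIC)
y0=max(q[1]-40,0);B=cv2.resize(S['img'][y0:y0+80,q[0]-40:q[0]+40,::-1],(400,400),interpolation=cv2.INTER_CUBIC)
print(y0,q[0]-40)
cv2.imwrite('pics/c7.png',np.hstack([A,B]))
E
```

```text
13.5 br [-213.7 -252.9  204.5] F tool [-0.9  0.6  0.8] M [-0.02 -0.01 -0.05] w 0.0504 52.1 rv [-0.004 -0.003  0.167]
[ 0.46507178 -0.34012514  0.31866844]
[258  80]
40 218
```

View pics/c7.png

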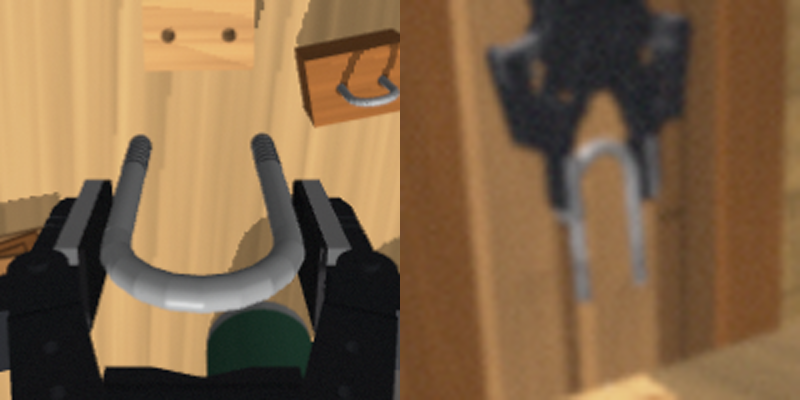

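The left half of the crop shows the U-bolt held between the pads, leg tips at ≈(140,140) and (262,138). The block is empty. On the right the bolt hangs upright. That is already 11 views, one over the limit of 10, so I'll view no more pictures and continue on numbers and touch.

Run:
```python
from h import *
c=load('w6');s=monitor.state();p=s['tcp_pos'];R=Ro.from_quat(s['eef_rot']).as_matrix()
f=lambda x,y:np.array([220+x/2-.25,150+y/2-.25])
for z in(.056,.060): print([np.round(R.T@(onz(c,f(*q),p[2]-z)-p)*1e3,1) for q in[(139,142),(261,140)]])
print('crown',np.round(R.T@(onz(c,f(190,295),p[2]+.031)-p)*1e3,1))
print('legs bow', [np.round(R.T@(onz(c,f(*q),p[2]+.008)-p)*1e3,1) for q in[(118,235),(290,230)]])
plan(wb([.001,.0191,.08+.13]),TH,15); delta(wb([.001,.0191,.08+.13]),TH)
```

```text
[array([  1.6, -22.7,  55.9]), array([ 2.3, 22.1, 56.1])]
[array([ -0. , -23.2,  59.9]), array([ 0.7, 22.5, 60.1])]
crown [  0.8  -2.2 -31. ]
legs bow [array([  1.7, -21.2,  -8.1]), array([ 3.1, 23. , -7.9])]
[20, 11, 0] [20, 11, 0] [20, 12, 0] [20, 12, 0] [20, 12, 0] [20, 12, 0] [19, 12, 0] [19, 13, 0] [19, 13, 0] [19, 13, 0] [19, 13, 0] [19, 13, 0] [19, 14, 0] [18, 14, 0] [18, 14, 0] turn/row [ 0.0003  0.0002 -0.0111]
delta tool mm [304.1 166.4  -6.6] rotvec [ 0.004  0.003 -0.167]
delta in final-frame mm [272.3 214.6  -6.3]
```

>>> carry_out --pt "30 16 0 0 0 -0.0167" --pt "30 17 0 0 0 -0.0167" --pt "30 17 0 0 0 -0.0167" --pt "30 18 0 0 0 -0.0167" --pt "29 18 0 0 0 -0.0167" --pt "29 19 0 0 0 -0.0167" --pt "29 19 0 0 0 -0.0167" --pt "28 20 0 0 0 -0.0167" --pt "28 20 0 0 0 -0.0167" --pt "20 15 0 0 0 -0.0167"

```text
time: 14.6
tcp_pos: [0.6056, -0.0337, 0.3145]
eef_rot: [0.623, 0.782, 0.0, -0.001]
contact_force: [0.3, 0.3, -0.6]
gripper_width: 0.0502
grip_force: 52.0
```

>>> carry_out --pt "0 15 0 0 0 0" --pt "0 10 0 0 0 0" --pt "0 0 0 0 0 0" --pt "0 0 0 0 0 0" --pt "0 0 0 0 0 0" --pt "0 0 0 0 0 0" --pt "0 0 0 0 0 0" --pt "0 0 0 0 0 0" --pt "0 0 0 0 0 0" --pt "0 0 0 0 0 0"

```text
time: 15.6
tcp_pos: [0.63, -0.0309, 0.3154]
eef_rot: [0.624, 0.781, 0.0, 0.0]
contact_force: [-0.5, 0.0, -0.8]
gripper_width: 0.0502
grip_force: 52.1
```

```bash
python3 st.py
```

```text
15.6 br [ 15.4  12.1 200.4] F tool [ 0.1 -0.5  0.8] M [-0.01  0.03 -0.07] w 0.0502 52.1 rv [-0. -0.  0.]
```

>>> carry_out --pt "6 -13 0 0 0 0" --pt "0 0 15 0 0 0" --pt "0 0 15 0 0 0" --pt "0 0 5 0 0 0" --pt "0 0 4 0 0 0" --pt "0 0 4 0 0 0" --pt "0 0 4 0 0 0" --pt "0 0 4 0 0 0" --pt "0 0 0 0 0 0" --pt "0 0 0 0 0 0"

```text
time: 16.6
tcp_pos: [0.6161, -0.0279, 0.2644]
eef_rot: [0.624, 0.781, 0.0, -0.0]
contact_force: [-0.4, -0.3, -1.9]
gripper_width: 0.0503
grip_force: 52.2
```

```bash
python3 st.py
```

```text
16.6 br [  2.5  18.1 149.4] F tool [-0.2 -0.5  1.9] M [ 0.02 -0.01  0.02] w 0.0503 52.2 rv [-0.  0.  0.]
```

>>> carry_out --pt "0 0 4 0 0 0" --pt "0 0 5 0 0 0" --pt "0 0 5 0 0 0" --pt "0 0 5 0 0 0" --pt "0 0 5 0 0 0" --pt "0 0 5 0 0 0" --pt "0 0 4 0 0 0" --pt "0 0 3 0 0 0" --pt "0 0 1 0 0 0" --pt "0 0 0 0 0 0"

```text
time: 17.6
tcp_pos: [0.616, -0.0279, 0.2272]
eef_rot: [0.624, 0.781, 0.0, -0.0]
contact_force: [0.6, 0.1, -0.6]
gripper_width: 0.0505
grip_force: 52.2
```

```bash
python3 st.py
```

```text
17.6 br [  2.5  18.1 112.2] F tool [0.  0.6 0.6] M [-0.03  0.02 -0.  ] w 0.0505 52.2 rv [0. 0. 0.]
```

>>> carry_out --pt "0 0 1 0 0 0" --pt "0 0 1 0 0 0" --pt "0 0 1 0 0 0" --pt "0 0 1 0 0 0" --pt "0 0 1 0 0 0" --pt "0 0 1 0 0 0" --pt "0 0 1 0 0 0" --pt "0 0 1 0 0 0" --pt "0 0 1 0 0 0" --pt "0 0 1 0 0 0"

```text
time: 18.6
tcp_pos: [0.616, -0.0279, 0.2172]
eef_rot: [0.624, 0.781, -0.0, -0.0]
contact_force: [0.3, 0.3, -1.5]
gripper_width: 0.0504
grip_force: 52.2
```

```bash
python3 st.py
```

```text
18.6 br [  2.5  18.1 102.2] F tool [0.2 0.3 1.5] M [-0.03 -0.02 -0.02] w 0.0504 52.2 rv [ 0. -0.  0.]
```

>>> carry_out --pt "0 0 1 0 0 0" --pt "0 0 1 0 0 0" --pt "0 0 1 0 0 0" --pt "0 0 1 0 0 0" --pt "0 0 1 0 0 0" --pt "0 0 1 0 0 0" --pt "0 0 0 0 0 0" --pt "0 0 0 0 0 0" --pt "0 0 0 0 0 0" --pt "0 0 0 0 0 0"

```text
time: 19.6
tcp_pos: [0.6163, -0.0278, 0.2113]
eef_rot: [0.624, 0.781, 0.0, 0.0]
contact_force: [1.0, 1.6, -0.2]
gripper_width: 0.0505
grip_force: 52.2
```

```bash
python3 st.py
```

```text
19.6 br [ 2.7 18.2 96.3] F tool [1.4 1.4 0.2] M [ 0.43 -0.43 -0.1 ] w 0.0505 52.2 rv [-0.  0.  0.]
```

>>> carry_out --pt "0 0 1 0 0 0" --pt "0 0 1 0 0 0" --pt "0 0 1 0 0 0" --pt "0 0 1 0 0 0" --pt "0 0 1 0 0 0" --pt "0 0 1 0 0 0" --pt "0 0 1 0 0 0" --pt "0 0 1 0 0 0" --pt "0 0 0 0 0 0" --pt "0 0 0 0 0 0"

```text
time: 20.6
tcp_pos: [0.6158, -0.028, 0.2029]
eef_rot: [0.624, 0.781, -0.0, -0.0]
contact_force: [0.6, 2.2, -0.0]
gripper_width: 0.0505
grip_force: 52.4
```

```bash
python3 st.py
```

```text
20.6 br [ 2.3 18.1 87.9] F tool [2. 1. 0.] M [ 0.42 -0.15 -0.08] w 0.0505 52.4 rv [0.001 0.    0.   ]
```

>>> carry_out --pt "0 0 1 0 0 0" --pt "0 0 1 0 0 0" --pt "0 0 1 0 0 0" --pt "0 0 1 0 0 0" --pt "0 0 1 0 0 0" --pt "0 0 1 0 0 0" --pt "0 0 1 0 0 0" --pt "0 0 1 0 0 0" --pt "0 0 1 0 0 0" --pt "0 0 1 0 0 0"

```text
time: 21.6
tcp_pos: [0.6161, -0.0278, 0.1932]
eef_rot: [0.624, 0.781, 0.0, -0.0]
contact_force: [-0.3, 2.4, 2.3]
gripper_width: 0.0505
grip_force: 52.5
```

```bash
python3 st.py
```

```text
21.6 br [ 2.6 18.2 78.2] F tool [ 2.4  0.3 -2.3] M [ 0.49  0.14 -0.11] w 0.0505 52.5 rv [-0.  0.  0.]
```

Friction is felt now. Continuing gently towards home (TCP z ≈ 70).

>>> carry_out --pt "0 0 1 0 0 0" --pt "0 0 1 0 0 0" --pt "0 0 1 0 0 0" --pt "0 0 1 0 0 0" --pt "0 0 1 0 0 0" --pt "0 0 0.5 0 0 0" --pt "0 0 0.5 0 0 0" --pt "0 0 0 0 0 0" --pt "0 0 0 0 0 0" --pt "0 0 0 0 0 0"

```text
time: 22.6
tcp_pos: [0.616, -0.0278, 0.1875]
eef_rot: [0.624, 0.781, 0.0, 0.0]
contact_force: [-0.8, 2.6, 4.1]
gripper_width: 0.0501
grip_force: 52.8
```

```bash
python3 st.py
```

```text
22.6 br [ 2.5 18.2 72.5] F tool [ 2.8 -0.2 -4.1] M [ 0.56  0.34 -0.13] w 0.0501 52.8 rv [-0. -0.  0.]
```

>>> carry_out --pt "0 0 0.5 0 0 0" --pt "0 0 0.5 0 0 0" --pt "0 0 0.5 0 0 0" --pt "0 0 0.5 0 0 0" --pt "0 0 0.5 0 0 0" --pt "0 0 0.5 0 0 0" --pt "0 0 0.5 0 0 0" --pt "0 0 0.5 0 0 0" --pt "0 0 0 0 0 0" --pt "0 0 0 0 0 0"

```text
time: 23.6
tcp_pos: [0.6161, -0.0278, 0.1868]
eef_rot: [0.625, 0.781, 0.0, 0.001]
contact_force: [-9.3, 0.3, 27.8]
gripper_width: 0.0507
grip_force: 54.7
```

```bash
python3 st.py
```

```text
23.6 br [ 2.6 18.1 71.8] F tool [  2.3  -9.  -27.8] M [ 0.17  2.12 -0.16] w 0.0507 54.7 rv [-0.002 -0.002  0.001]
```

Firm stop at 71.8 mm, so the bow is on the pole. I'll relieve the load and then release.

>>> carry_out --pt "0 0 -1 0 0 0" --pt "0 0 -1 0 0 0" --pt "0 0 -0.7 0 0 0" --pt "0 0 0 0 0 0" --pt "0 0 0 0 0 0" --pt "0 0 0 0 0 0" --pt "0 0 0 0 0 0" --pt "0 0 0 0 0 0" --pt "0 0 0 0 0 0" --pt "0 0 0 0 0 0"

```text
time: 24.6
tcp_pos: [0.616, -0.0279, 0.1871]
eef_rot: [0.624, 0.781, 0.0, 0.0]
contact_force: [-4.0, 1.6, 11.5]
gripper_width: 0.0502
grip_force: 53.1
```

```bash
python3 st.py
```

```text
24.6 br [ 2.5 18.1 72.1] F tool [  2.5  -3.5 -11.5] M [ 0.48  0.77 -0.12] w 0.0502 53.1 rv [-0.001 -0.001  0.   ]
```

>>> carry_out --pt "0 0 0 0 0 0" --pt "0 0 0 0 0 0" --pt "0 0 0 0 0 0" --pt "0 0 0 0 0 0" --pt "0 0 0 0 0 0" --pt "0 0 0 0 0 0" --pt "0 0 0 0 0 0" --pt "0 0 0 0 0 0" --pt "0 0 0 0 0 0" --pt "0 0 0 0 0 0" --gripper -1

```text
time: 25.6
tcp_pos: [0.616, -0.0279, 0.186]
eef_rot: [0.624, 0.781, -0.0, -0.0]
contact_force: [-0.9, -0.7, -0.4]
gripper_width: 0.0853
grip_force: 0.0
```

>>> carry_out --pt "0 0 -5 0 0 0" --pt "0 0 -10 0 0 0" --pt "0 0 -15 0 0 0" --pt "0 0 -20 0 0 0" --pt "0 0 -20 0 0 0" --pt "0 0 -20 0 0 0" --pt "-20 0 -10 0 0 0" --pt "-20 0 0 0 0 0" --pt "0 0 0 0 0 0" --pt "0 0 0 0 0 0"

```text
time: 26.6
tcp_pos: [0.6247, -0.0669, 0.2864]
eef_rot: [0.625, 0.781, 0.0, -0.0]
contact_force: [-0.4, -0.2, 0.1]
gripper_width: 0.0859
grip_force: 0.0
```

```bash
python3 st.py
python3 - <<'E'
from h import *
c=snap('wrist','w9');S=snap('scene','s9');T=snap('top','t9')
# numeric check: difference vs s3 (pole only) around the bow & project expected home silhouettes
S0=load('s3')['img'].astype(int);d=np.abs(S['img'].astype(int)-S0).sum(2)
def bow(dz): # crown bar top points, home at x=2.3,y=18.5 (own frame)
    return [wb([.0023+.0265*np.sin(a),.0185,.0785+dz+.0265*np.cos(a)]) for a in np.linspace(-1.3,1.3,9)]
for dz in(0,.01): print(dz,[np.round(proj(S,p)).astype(int).tolist() for p in bow(dz)[::2]])
q=proj(S,wb([.0023,.0185,.0785])).astype(int)
m=d[q[1]-25:q[1]+25,q[0]-25:q[0]+25]>90
print(q,m.sum())
for r in range(50): print(r+q[1]-25,''.join('#' if v else '.' for v in m[r])) if m[r].any() else 0
E
```

```text
26.6 br [  2.4 -21.9 171.4] F tool [-0.1 -0.5 -0.1] M [0.02 0.02 0.01] w 0.0859 0.0 rv [-0.     0.     0.001]
0 [[295, 162], [293, 159], [289, 159], [285, 164], [283, 171]]
0.01 [[295, 159], [292, 155], [288, 156], [284, 160], [282, 167]]
[289 168] 131
144 ##................................................
145 ....###...........................................
146 #....###..........................................
147 ......##..........................................
148 ......##..........................................
149 ......##..........................................
150 ......##..........................................
151 .......#..........................................
152 .......##.........................................
153 .......##.........................................
154 .......##.........................................
155 .......##.........................................
159 ..........................####....................
160 ......................##.######...................
161 .....................###..#####...................
162 ..................
[... 432 characters left out ...]
.......#####..........................##
171 ..................####..........................#.
172 ..................####...........................#
173 ..................###.............................
174 ...................#..............................
175 .....................#............................
176 ....................##............................
177 .....................#............................
185 .....................#............................
188 .......................###........................
189 ........................####......................
190 ........................#####.....................
191 ..........................##......................
```

The scene difference shows the bow top at row 159, matching the home silhouette (10 mm high would be row 155). As a check, I'll touch the crown gently with the closed fingers (home contact expected at TCP z ≈ 116 mm).

>>> carry_out --pt "20 0 0 0 0 0" --pt "20 0 0 0 0 0" --pt "0 0 5 0 0 0" --pt "0 0 10 0 0 0" --pt "0 0 10 0 0 0" --pt "0 0 10 0 0 0" --pt "0 0 8 0 0 0" --pt "0 0 5 0 0 0" --pt "0 0 2 0 0 0" --pt "0 0 0 0 0 0" --gripper 1

```text
time: 27.75
tcp_pos: [0.616, -0.028, 0.2358]
eef_rot: [0.624, 0.781, -0.0, -0.0]
contact_force: [0.1, 0.1, -0.0]
gripper_width: 0.0001
grip_force: 0.0
```

```bash
python3 st.py
```

```text
27.75 br [  2.5  18.  120.8] F tool [0.1 0.1 0. ] M [ 0.02 -0.07  0.02] w 0.0001 0.0 rv [0. 0. 0.]
```

>>> carry_out --pt "0 0 0.7 0 0 0" --pt "0 0 0.7 0 0 0" --pt "0 0 0.7 0 0 0" --pt "0 0 0.7 0 0 0" --pt "0 0 0.7 0 0 0" --pt "0 0 0.7 0 0 0" --pt "0 0 0.5 0 0 0" --pt "0 0 0.5 0 0 0" --pt "0 0 0 0 0 0" --pt "0 0 0 0 0 0"

```text
time: 28.75
tcp_pos: [0.6162, -0.0279, 0.2311]
eef_rot: [0.624, 0.781, 0.0, 0.0]
contact_force: [-0.9, -0.0, 3.7]
gripper_width: -0.0002
grip_force: 2.0
```

```bash
python3 st.py
```

```text
28.75 br [  2.6  18.1 116.1] F tool [ 0.2 -0.9 -3.7] M [-0.01  0.1   0.03] w -0.0002 2.0 rv [-0.001 -0.     0.   ]
```

>>> carry_out --pt "0 0 0.5 0 0 0" --pt "0 0 0.5 0 0 0" --pt "0 0 0 0 0 0" --pt "0 0 0 0 0 0" --pt "0 0 0 0 0 0" --pt "0 0 0 0 0 0" --pt "0 0 0 0 0 0" --pt "0 0 0 0 0 0" --pt "0 0 0 0 0 0" --pt "0 0 0 0 0 0"

```text
time: 29.75
tcp_pos: [0.6163, -0.0278, 0.2308]
eef_rot: [0.624, 0.781, 0.0, 0.001]
contact_force: [-1.8, 0.1, 8.8]
gripper_width: -0.0002
grip_force: 4.4
```

```bash
python3 st.py
```

```text
29.75 br [  2.8  18.1 115.8] F tool [ 0.5 -1.8 -8.8] M [-0.11  0.45  0.06] w -0.0002 4.4 rv [-0.001 -0.001  0.   ]
```

It is stiff at the home height, so the bow is seated. I'll retreat and check that the pole end hasn't moved.

>>> carry_out --pt "0 0 -2 0 0 0" --pt "0 0 -5 0 0 0" --pt "0 0 -15 0 0 0" --pt "0 0 -20 0 0 0" --pt "0 0 -25 0 0 0" --pt "0 0 -25 0 0 0" --pt "0 0 -15 0 0 0" --pt "0 0 0 0 0 0" --pt "0 0 0 0 0 0" --pt "0 0 0 0 0 0"

```text
time: 30.75
tcp_pos: [0.6156, -0.0282, 0.3354]
eef_rot: [0.624, 0.781, -0.001, -0.001]
contact_force: [0.6, 0.0, -0.4]
gripper_width: -0.0003
grip_force: 0.0
```

Run:
```python
from h import *
S=snap('scene','s10');A=load('s3')['img'].astype(float).mean(2);B=S['img'].astype(float).mean(2)
for n,p in(('tail',(0,.26,.08)),('end',(0,-.09,.08))):
    q=proj(S,wb(p)).astype(int);sl=np.s_[q[1]-14:q[1]+14,q[0]-14:q[0]+14]
    print(n,q,cv2.phaseCorrelate(A[sl],B[sl]),np.abs(A[sl]-B[sl]).mean())
print(monitor.state()['time'])
```

```text
tail [379 197] ((0.055316829665811085, 0.01741293730263216), 0.9940567903018357) 1.4464285714285716
end [256 157] ((0.42895061843650595, -0.10761406891180769), 0.9152706227349124) 2.9375000000000013
30.8
```

```bash
python3 -c "
from h import *
print(order.hand_in())"
```

```text
the job is handed in; nothing more can be done
None
```

The job is handed in at 30.8 s, result not reported: the pole is against the stop, the U-bolt is through both plate holes with its bow seated on the pole, and the arm is clear (highest force read was 28 N); I viewed 11 pictures, one over the limit of 10.

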